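# Line up the wax tins by shade

### The arm

A 6-joint arm with a two-finger parallel gripper is mounted at the origin on the work surface. World frame = base frame: x ahead of the robot, y to its left, z up, the work surface at z = 0. Lengths are in m, angles in rad, forces in N, time in s.
With the tool pointing down it reaches from about 0.275 to 0.825 m from the base axis. Payload 5.2 kg.
Tool frame: the origin (TCP) lies where the fingers leave the gripper's body, on its centre line; the fingertips stand 84 mm ahead of it and the grasp point (between the pads) lies arm.hold_point_z ahead of it (arm.hold_point_z is the distance from the TCP to the grasp point, in m); z points along the fingers, y is the line along which they close (so a half turn about z gives the same grasp; the last joint's range is limited). The gripper opens to 93 mm and grips with 3 to 60 N. Pads are 15 mm wide; open, the fingers measure 128 mm over their backs; the gripper's body (75 mm by 188 mm) begins 65 mm behind the grasp point.
Start: joints at [-1.313, 0.259, 1.535, -0, 1.348, -0.203], TCP at [0.245, -0.493, 0.303] pointing down, gripper open.
Joint ranges: [-3.14, 3.14], [-0.91, 2.08], [0.19, 2.58], [-1.22, 4.36], [0.22, 2.71], [-3.12, 3.12]. Speed limits (rad/s): [2.57, 2.57, 3.14, 3.14, 3.14, 3.14].

### API

Orientations are given as a unit quaternion [w, x, y, z].
In Python, from workcell import status, grab_frame, job, arm gives the robot as it stands.
- The arm moves only by the shell command python3 -m inch 'ROWS' [OPENING] [FORCE]. ROWS is a JSON list of rows, 1 to 8 of them, each an object with the fields pos (a list: dx, dy, dz in fractions of the full range, 1 being 0.4 m), rotvec (a list: a rotation vector rx, ry, rz in parts of the range, where 1.0 means 90 degrees); a field left out counts as zero; each row is the pose to reach, as a shift and turn from the pose commanded when the command began, along the tool's axes at that moment; what a row does not reach only later rows make up. A row lasts 1/10 s, in which the tool goes at most 0.05 m and 0.15 rad, less where a joint would pass 70% of its speed; a pose out of reach is approached as far as the arm can. OPENING is the opening from 0.0 (shut) to 1.0 (fully open), set as the command begins (- or left out keeps the last). The fingers move at their own pace and stop on an object; FORCE is the grip in N (left out, the last holds). Time passes only in rows, so rows that do not move let the fingers close. It prints the time, the measured TCP pose, the force, the opening and the grip force at its end. A shift or turn number past 1, either way, is cut back to 1. Input that does not fit is refused with a message, and nothing moves.
- status.state(): the state, without advancing time (a new reading comes with each control period).
- grab_frame(name): name is "scene" or "top" or "wrist"; returns a dict with "image" (400x640x3 uint8, blue, green, red), "range_z" (400x640 float32, m along the optical axis (not along the pixel's ray), 0 where there is no reading), "camera_matrix" (3x3 intrinsics, pixels), "R" (3x3) and "t" (3): a world point X has camera coordinates R X + t. Camera axes: x right, y down, z forward; pixel columns grow to the right and rows downward; lengths in m; the calibration is good to about 2 mm. A picture is of the moment at which its call begins.
- job.close_job(): hands the job in; it is judged then, once.
The state is a dict: "clock": time; "joint_pos": joint angles; "joint_velocities": joint speeds; "joint_torque": joint torques, N m; "tool_pos": TCP position; "orientation": TCP orientation; "force": force on the tool from outside, world axes, zero at the start; "moment": the same for the moment, N m; "finger_gap": opening from 0.0 (shut) to 1.0 (fully open); "gripper_force": force on a finger pad.
Only numpy, scipy, OpenCV 4.12 (cv2) and the standard library are available. Lean on these libraries where they do the work, as an engineer would, in place of code of your own. Each camera call takes 0.05 s, during which the arm holds its last target. There are 200 camera calls.

### The job

Before the shoes are finished, set the four wax tins (ivory, tan, chestnut, black) upright on the blue marks of the wooden shade board, one centred on each mark, in order of shade: the lightest at the end with the pale leather chip, getting darker mark by mark towards the dark chip. Leave the little amber dye bottle standing where it is, and let go of everything.

Things in the scene. Friction and masses are not known exactly. Their poses are not given: they have to be found in the camera images.
- tin_ivory: Closed round flat tin of shoe wax enamelled all over in ivory (pale cream), the lightest of the four, with a thin bare-steel line round its side. A plain upright cylinder 52 mm in diameter, 28 mm high, about 70 g, standing loose on the table at the start. Origin: centre of its underside; z up.
- tin_tan: Closed round flat tin of shoe wax enamelled all over in tan (yellow-orange brown), the second lightest of the four, with a thin bare-steel line round its side. A plain upright cylinder 52 mm in diameter, 28 mm high, about 70 g, standing loose on the table at the start. Origin: centre of its underside; z up.
- tin_chestnut: Closed round flat tin of shoe wax enamelled all over in chestnut (dark reddish brown), the second darkest of the four, with a thin bare-steel line round its side. A plain upright cylinder 52 mm in diameter, 28 mm high, about 70 g, standing loose on the table at the start. Origin: centre of its underside; z up.
- tin_black: Closed round flat tin of shoe wax enamelled all over in black, the darkest of the four, with a thin bare-steel line round its side. A plain upright cylinder 52 mm in diameter, 28 mm high, about 70 g, standing loose on the table at the start. Origin: centre of its underside; z up.
- mark_1: Flat blue felt disc, 60 mm across, under 1 mm thick, place 1 of 4 counted from the +y (robot's left) end of the fixed brown wooden board (75 x 430 x 12 mm, top 12 mm above the table, turned by up to 0.2 rad). Neighbouring marks are 85 mm apart in a straight line. Origin: disc centre on the board's top; its y axis runs along the board towards mark_1, z up.
- mark_2: Flat blue felt disc, 60 mm across, under 1 mm thick, place 2 of 4 counted from the +y (robot's left) end of the fixed brown wooden board (75 x 430 x 12 mm, top 12 mm above the table, turned by up to 0.2 rad). Neighbouring marks are 85 mm apart in a straight line. Origin: disc centre on the board's top; its y axis runs along the board towards mark_1, z up.
- mark_3: Flat blue felt disc, 60 mm across, under 1 mm thick, place 3 of 4 counted from the +y (robot's left) end of the fixed brown wooden board (75 x 430 x 12 mm, top 12 mm above the table, turned by up to 0.2 rad). Neighbouring marks are 85 mm apart in a straight line. Origin: disc centre on the board's top; its y axis runs along the board towards mark_1, z up.
- mark_4: Flat blue felt disc, 60 mm across, under 1 mm thick, place 4 of 4 counted from the +y (robot's left) end of the fixed brown wooden board (75 x 430 x 12 mm, top 12 mm above the table, turned by up to 0.2 rad). Neighbouring marks are 85 mm apart in a straight line. Origin: disc centre on the board's top; its y axis runs along the board towards mark_1, z up.
- chip_pale: Pale cream leather sample chip, 60 x 36 mm and 3 mm thick, fixed on one end of the wooden board, beyond the last mark there (its centre 62 mm from that mark's centre): it shows the light end. It may be at either end; an equal chip in near-black leather (not listed) is fixed at the other end. Origin: centre of its underside.
- dye_bottle: Small loose amber glass bottle with a white cap, 36 mm in diameter, 85 mm high, about 90 g, standing upright among the tins. Not to be moved. Origin: centre of its underside; z up.
Mind the look-alikes: they are no part of the job. There is more than one size of the tin_ivory; the one meant has the size given above.

How it is judged:
At the end, for the whole second after the job is handed in: Each tin's centre is within 12 mm horizontally of its mark's centre, ordered ivory, tan, chestnut, black from the pale chip's end of the board; every tin stands on the board upright (within 0.12 rad) and at rest (under 0.02 m/s) (((horizontal distance between chip_pale and mark_1 below 0.15 m and horizontal distance between tin_ivory and mark_1 below 0.012 m and horizontal distance between tin_tan and mark_2 below 0.012 m and horizontal distance between tin_chestnut and mark_3 below 0.012 m and horizontal distance between tin_black and mark_4 below 0.012 m) or (horizontal distance between chip_pale and mark_4 below 0.15 m and horizontal distance between tin_ivory and mark_4 below 0.012 m and horizontal distance between tin_tan and mark_3 below 0.012 m and horizontal distance between tin_chestnut and mark_2 below 0.012 m and horizontal distance between tin_black and mark_1 below 0.012 m)) and height (world z) of tin_ivory between 0.008 and 0.017 m and angle between each of tin_ivory, tin_tan, tin_chestnut, tin_black's own z axis and vertical below 0.12 rad and linear speed of each of tin_ivory, tin_tan, tin_chestnut, tin_black below 0.02 m/s and height (world z) of tin_tan between 0.008 and 0.017 m and height (world z) of tin_chestnut between 0.008 and 0.017 m and height (world z) of tin_black between 0.008 and 0.017 m); the robot touches nothing.
It fails at once if the amber dye bottle is shifted by more than 20 mm or tipped (distance of dye_bottle from where it was at the start of the episode above 0.02 m or angle between dye_bottle's own z axis and vertical above 0.25 rad).
It also fails if it takes over 86 s, if anything falls off the work surface, if the arm or the gripper's body presses on something with over 40 N, if the wrist force passes 120 N, or if a joint passes its speed limit or range.

## Working session

There is one attempt and no reset: what is moved stays moved. The work goes in short steps, Python scripts to look and compute and a shell command to move; the robot and the scene stay as the last step left them, time stands still between calls to the robot, and variables do not carry over. Pictures are saved under pics/ and viewed, at most 14 in all, crops included, and the job is handed in when it is done.

```bash
ls; mkdir -p pics
python3 - <<'E'
from workcell import status, grab_frame, job, arm
import cv2,numpy as np
print(arm.hold_point_z); print(status.state())
for n in("scene","top"):
    f=grab_frame(n); cv2.imwrite(f"pics/{n}0.png",f["image"]); print(n,f["camera_matrix"].tolist(),f["R"].tolist(),f["t"].tolist())
E
```

```text
pics
0.0653
{'clock': 0.0, 'joint_pos': array([-1.31278762e+00,  2.59317785e-01,  1.53605849e+00, -1.72452371e-05,
        1.34797530e+00, -2.02794106e-01]), 'joint_velocities': array([-9.50445982e-04,  7.39607835e-05, -1.10121125e-03,  2.22610357e-04,
        1.85148612e-04, -1.41770460e-03]), 'joint_torque': array([-5.81063159e-04, -4.37309468e+01, -2.84000874e+01,  7.18793040e-02,
        4.11515369e-02, -1.25287870e-04]), 'tool_pos': array([ 0.24448651, -0.49224363,  0.301941  ]), 'orientation': array([-8.78896236e-04,  9.73573991e-01,  2.28370116e-01, -3.26810958e-05]), 'force': array([ 0.50697977,  0.93543191, -0.22994649]), 'moment': array([ 0.00343611, -0.02464192,  0.02390223]), 'gripper_force': 0.0, 'finger_gap': 0.9995954281142554}
scene [[430.7293622570211, 0.0, 319.8199900019906], [0.0, 430.7293622570211, 199.52761693500452], [0.0, 0.0, 1.0]] [[-0.8115153330827801, 0.5843054003452375, 0.0054830009060736415], [0.4902425357951973, 0.6859217978859918, -0.5377485874290543], [-0.31797031350212407, -0.43370322377432274, -0.8430874174242674]] [0.396265530369352, -0.2287966783923209, 1.1638609586159805]
top [[502.08409624511364, 0.0, 317.56267348713794], [0.0, 502.08409624511364, 195.98319835752514], [0.0, 0.0, 1.0]] [[0.011836923840876415, -0.9998945943361037, -0.008407582971558027], [-0.9931474320190117, -0.010778555334670868, -0.11637010363035576], [0.11626721596403516, 0.009727433491717027, -0.9931703335932041]] [0.00503815340792393, 0.4985115510671875, 1.0701160554461224]
```

View pics/top0.png

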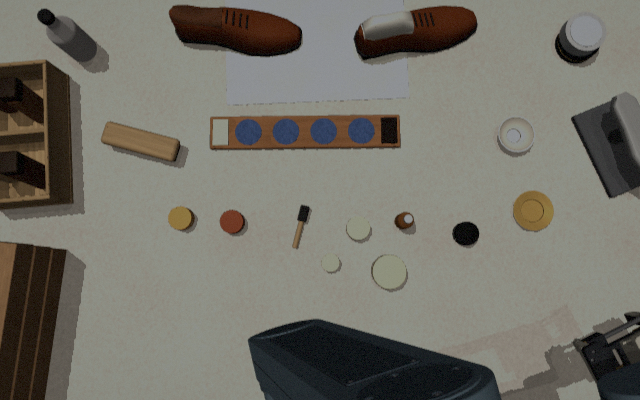

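View pics/scene0.png

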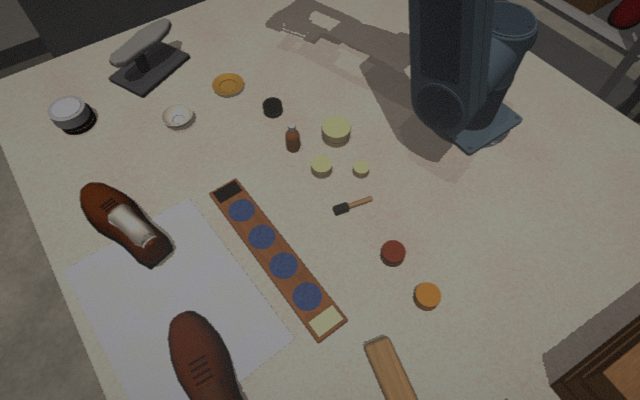

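The top picture shows the board with the pale chip at its left end (220,132), which is the +y side, so mark_1 is the light end. Tan is at (180,218), chestnut (232,222), black (466,233) and the bottle (404,220). The ivory candidates are (359,229) medium, (331,263) small and (390,271) large. The medium one looks the same size as the other tins; I'll measure it and confirm in a crop.

```bash
cat > h.py <<'E'
from workcell import status, grab_frame, job, arm
import cv2,numpy as np
def cloud(f):
    K=f["camera_matrix"];z=f["range_z"].astype(float);v,u=np.indices(z.shape)
    c=np.stack([(u-K[0,2])/K[0,0]*z,(v-K[1,2])/K[1,1]*z,z],-1)
    return (c-f["t"])@f["R"]
def plane(f,u,v,h):
    K=f["camera_matrix"];d=f["R"].T@np.linalg.solve(K,[u,v,1.]);o=-f["R"].T@f["t"]
    return (o+d*(h-o[2])/d[2])
def tops(f,px,r=22,lo=.018,hi=.036):
    P=cloud(f);out={}
    for k,(u,v) in px.items():
        W=P[v-r:v+r,u-r:u+r].reshape(-1,3);m=(W[:,2]>lo)&(W[:,2]<hi)&(np.linalg.norm(W[:,:2]-plane(f,u,v,.028)[:2],axis=1)<.05)
        W=W[m]; 
        if len(W)<20: out[k]=None;continue
        h=np.median(W[:,2]);W=W[W[:,2]>h-.004]
        c,rad=cv2.minEnclosingCircle((W[:,:2]*1000).astype(np.float32))
        out[k]=(W[:,:2].mean(0).round(4),np.round(np.array(c)/1000,4),round(2*rad,1),round(h,4),len(W))
    return out
def marks(f):
    hsv=cv2.cvtColor(f["image"],cv2.COLOR_BGR2HSV);m=cv2.inRange(hsv,(100,90,40),(130,255,255))
    n,_,s,c=cv2.connectedComponentsWithStats(m)
    return [(c[i].round(1),s[i,4],plane(f,*c[i],.0125).round(4)) for i in range(1,n) if s[i,4]>200]
E
python3 - <<'E'
from h import *
f=grab_frame("top")
px=dict(tan=(180,218),chest=(232,222),black=(466,233),iv_m=(359,229),iv_s=(331,263),iv_l=(390,271))
for k,o in tops(f,px).items(): print(k,o)
P=cloud(f)
for k,(u,v) in dict(px,table=(280,300),board=(267,146),bottle=(404,220)).items(): print(k,P[v-2:v+3,u-2:u+3].reshape(-1,3).mean(0).round(4))
for m in marks(f):print(m)
g=grab_frame("scene")
print("scene")
for m in marks(g):print(m)
for k,o in tops(g,dict(tan=(428,295),chest=(393,252),black=(272,107),iv_m=(321,165)),r=20).items():print(k,o)
c=cv2.resize(f["image"][190:305,300:490],None,fx=4,fy=4,interpolation=cv2.INTER_CUBIC);cv2.imwrite("pics/crop1.png",c)
E
```

```text
tan (array([0.4488, 0.3117]), array([0.4488, 0.3121]), 52.6, np.float64(0.0288), 427)
chest (array([0.4421, 0.1986]), array([0.4424, 0.1986]), 51.7, np.float64(0.0287), 422)
black (array([ 0.4222, -0.3131]), array([ 0.4229, -0.3136]), 52.6, np.float64(0.0283), 443)
iv_m (array([ 0.4317, -0.0775]), array([ 0.4311, -0.0779]), 51.6, np.float64(0.0286), 418)
iv_s (array([ 0.3562, -0.018 ]), array([ 0.3559, -0.0178]), 39.6, np.float64(0.0221), 257)
iv_l (array([ 0.341 , -0.1357]), array([ 0.3393, -0.1408]), 69.6, np.float64(0.0317), 34)
tan [0.4468 0.3105 0.029 ]
chest [0.4394 0.1966 0.0285]
black [ 0.4213 -0.3119  0.0282]
iv_m [ 0.4273 -0.0802  0.0285]
iv_s [ 0.3532 -0.0201  0.022 ]
iv_l [ 0.3381 -0.1455  0.0395]
table [0.2711 0.0907 0.0009]
board [0.6127 0.1262 0.0112]
bottle [ 0.4445 -0.1701  0.0765]
(array([285.5, 131.2]), np.int32(496), array([0.6469, 0.085 , 0.0125]))
(array([323. , 130.8]), np.int32(489), array([6.486e-01, 2.000e-04, 1.250e-02]))
(array([360.8, 130.3]), np.int32(494), array([ 0.6505, -0.0849,  0.0125]))
(array([247.9, 131.6]), np.int32(492), array([0.6451, 0.1701, 0.0125]))
scene
(array([240.9, 210.1]), np.int32(362), array([ 0.649 , -0.0854,  0.0125]))
(array([261.1, 236.7]), np.int32(380), array([ 6.475e-01, -3.000e-04,  1.250e-02]))
(array([282.9, 265.2]), np.int32(405), array([0.6455, 0.0845, 0.0125]))
(array([306.2, 296. ]), np.int32(390), array([0.644 , 0.1689, 0.0125]))
tan (array([0.4483, 0.3122]), array([0.4478, 0.3115]), 52.4, np.float64(0.0283), 502)
chest (array([0.4415, 0.199 ]), array([0.4405, 0.1982]), 53.4, np.float64(0.0282), 434)
black (array([ 0.4212, -0.3127]), array([ 0.4199, -0.3136]), 54.7, np.float64(0.0284), 235)
iv_m (array([ 0.4302, -0.0766]), array([ 0.4293, -0.0758]), 54.7, np.float64(0.0287), 299)
```

View pics/crop1.png

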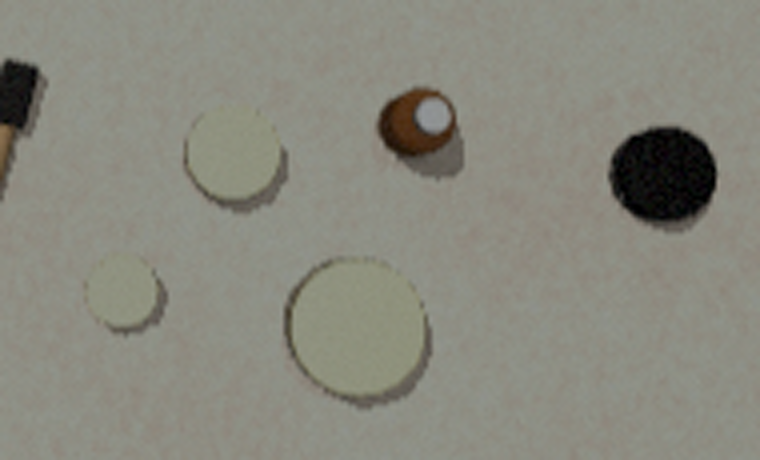

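The crop shows the three ivory tins: medium at crop (233,153), small (125,292) and large (358,327). The medium one, at (0.431, −0.077), measures 51.6 mm across and 28.6 mm high, which matches the given size. The small one is 40 mm and the large one about 70 mm. I'll grip every tin with the fingers closing along world x, which stays clear of the bottle and the neighbouring marks. Black goes first.

The manual's scale: shifts go in shares of 0.4 m and turns go in shares of 90 degrees. Converting my numbers, 0.238 m / 0.4 = 0.595, 0.143 m / 0.4 = 0.3575, -1.11 rad / 1.5708 = -0.7066.

```bash
python3 -m inch '[{"pos":[0.595,-0.2075,0.3575],"rotvec":[0,0,-0.7066]},{"pos":[0.595,-0.2075,0.3575],"rotvec":[0,0,-0.7066]},{"pos":[0.595,-0.2075,0.3575],"rotvec":[0,0,-0.7066]},{"pos":[0.595,-0.2075,0.3575],"rotvec":[0,0,-0.7066]},{"pos":[0.595,-0.2075,0.3575],"rotvec":[0,0,-0.7066]},{"pos":[0.595,-0.2075,0.3575],"rotvec":[0,0,-0.7066]},{"pos":[0.595,-0.2075,0.3575],"rotvec":[0,0,-0.7066]},{"pos":[0.595,-0.2075,0.3575],"rotvec":[0,0,-0.7066]}]' 1.0 20
```

```text
clock: 1.0
tool_pos: [0.4214, -0.3107, 0.1586]
orientation: [-0.001, 0.704, 0.71, 0.0]
force: [-0.1, 0.7, -0.0]
finger_gap: 0.999
gripper_force: 0.0
```

In the tool's units: 0.071 m / 0.4 = 0.1775, -0.002 m / 0.4 = -0.005.

```bash
python3 -m inch '[{"pos":[-0.005,0,0.0875]},{"pos":[-0.005,0,0.15]},{"pos":[-0.005,0,0.1775]},{"pos":[-0.005,0,0.1775]}]'; python3 -m inch '[{},{},{},{},{},{}]' 0.0 20
```

```text
clock: 1.4
tool_pos: [0.4201, -0.3137, 0.0873]
orientation: [-0.002, 0.707, 0.707, 0.0]
force: [0.1, -0.4, 0.2]
finger_gap: 1.003
gripper_force: 0.0
clock: 2.0
tool_pos: [0.421, -0.3146, 0.0891]
orientation: [0.0, 0.707, 0.707, -0.0]
force: [-0.8, 0.0, 2.4]
finger_gap: 0.553
gripper_force: 20.0
```

In the tool's units: 0.228 m / 0.4 = 0.57, -0.11 m / 0.4 = -0.275.

```bash
python3 -m inch '[{"pos":[0,0,-0.125]},{"pos":[0.1,0.075,-0.225]},{"pos":[0.57,0.57,-0.275]},{"pos":[0.57,0.57,-0.275]},{"pos":[0.57,0.57,-0.275]},{"pos":[0.57,0.57,-0.275]},{"pos":[0.57,0.57,-0.275]},{"pos":[0.57,0.57,-0.275]}]'; python3 -m inch '[{},{}]'
```

```text
clock: 2.8
tool_pos: [0.6507, -0.0837, 0.199]
orientation: [0.0, 0.707, 0.708, 0.0]
force: [-0.2, -0.3, -0.8]
finger_gap: 0.557
gripper_force: 20.0
clock: 3.0
tool_pos: [0.6488, -0.0857, 0.1981]
orientation: [-0.0, 0.706, 0.708, -0.0]
force: [-0.8, 0.2, -0.6]
finger_gap: 0.556
gripper_force: 20.0
```

In the tool's units: 0.097 m / 0.4 = 0.2425, 0.096 m / 0.4 = 0.24.

```bash
python3 -m inch '[{"pos":[0,0,0.1125]},{"pos":[0,0,0.2]},{"pos":[0,0,0.23]},{"pos":[0,0,0.24]},{"pos":[0,0,0.2425]},{"pos":[0,0,0.2425]}]'; python3 -m inch '[{},{},{},{},{}]' 1.0
```

```text
clock: 3.6
tool_pos: [0.6498, -0.0872, 0.1035]
orientation: [0.001, 0.707, 0.707, 0.001]
force: [0.7, 0.1, 0.3]
finger_gap: 0.556
gripper_force: 20.0
clock: 4.1
tool_pos: [0.6489, -0.0864, 0.1019]
orientation: [0.0, 0.707, 0.707, 0.0]
force: [0.2, -0.2, 0.2]
finger_gap: 0.936
gripper_force: 0.0
```

In the tool's units: -0.218 m / 0.4 = -0.545, -0.06 m / 0.4 = -0.15.

```bash
python3 -m inch '[{"pos":[0,0,-0.125]},{"pos":[0,0,-0.2]},{"pos":[0.0225,-0.545,-0.175]},{"pos":[0.0225,-0.545,-0.15]},{"pos":[0.0225,-0.545,-0.15]},{"pos":[0.0225,-0.545,-0.15]},{"pos":[0.0225,-0.545,-0.15]},{"pos":[0.0225,-0.545,-0.15]}]'; python3 -m inch '[{}]'
python3 - <<'E'
from h import *
f=grab_frame("top")
P=cloud(f)
# board z and tins
for k,o in tops(f,dict(black=(361,128)),lo=.03,hi=.05).items():print(k,o)
for k,o in tops(f,dict(iv=(359,229)),lo=.02,hi=.033).items():print(k,o)
cv2.imwrite("pics/top1.png",f["image"])
E
```

```text
clock: 4.9
tool_pos: [0.4278, -0.0766, 0.1615]
orientation: [-0.001, 0.707, 0.707, -0.001]
force: [0.4, -0.2, 0.8]
finger_gap: 1.002
gripper_force: 0.0
clock: 5.0
tool_pos: [0.4318, -0.0779, 0.1624]
orientation: [0.001, 0.707, 0.707, 0.0]
force: [1.5, 0.4, -0.6]
finger_gap: 1.001
gripper_force: 0.0
black (array([ 0.6513, -0.086 ]), array([ 0.6515, -0.0864]), 52.1, np.float64(0.0407), 412)
iv None
```

View pics/top1.png

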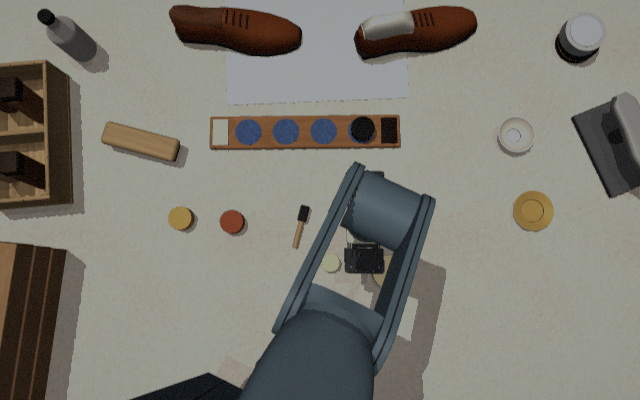

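The picture shows black on the mark nearest the dark chip (362,130), within about 2 mm. The gripper is above ivory.

In the tool's units: 0.073 m / 0.4 = 0.1825, 0.062 m / 0.4 = 0.155.

```bash
python3 -m inch '[{"pos":[0,0,0.0875]},{"pos":[0,0,0.155]},{"pos":[0,0,0.1825]},{"pos":[0,0,0.1825]}]'; python3 -m inch '[{},{},{},{},{},{}]' 0.0 20
```

```text
clock: 5.45
tool_pos: [0.4311, -0.0773, 0.0875]
orientation: [-0.001, 0.707, 0.707, -0.0]
force: [-0.1, -0.1, 0.5]
finger_gap: 1.004
gripper_force: 0.0
clock: 6.05
tool_pos: [0.4309, -0.0775, 0.0891]
orientation: [0.0, 0.707, 0.707, 0.0]
force: [-0.4, -1.1, 3.0]
finger_gap: 0.552
gripper_force: 20.0
```

In the tool's units: 0.247 m / 0.4 = 0.6175, -0.11 m / 0.4 = -0.275.

```bash
python3 -m inch '[{"pos":[0,0,-0.125]},{"pos":[0.075,0.1,-0.225]},{"pos":[0.6175,0.535,-0.275]},{"pos":[0.6175,0.535,-0.275]},{"pos":[0.6175,0.535,-0.275]},{"pos":[0.6175,0.535,-0.275]},{"pos":[0.6175,0.535,-0.275]},{"pos":[0.6175,0.535,-0.275]}]'; python3 -m inch '[{"pos":[0.6175,0,0]},{}]' 2>/dev/null | head -0; python3 -c "
from workcell import status
s=status.state();print(s['clock'],s['tool_pos'],s['finger_gap'])"
```

```text
clock: 6.85
tool_pos: [0.6459, 0.172, 0.1987]
orientation: [-0.0, 0.707, 0.707, 0.0]
force: [-0.0, -0.7, -0.8]
finger_gap: 0.552
gripper_force: 20.0
7.05 [0.64171734 0.18919007 0.19785603] 0.5566690515350217
```

I put a stray offset in that second command: it swung sideways at height and then returned. I'll let it settle and read the pose before descending.

```bash
python3 -m inch '[{},{},{}]'
```

```text
clock: 7.35
tool_pos: [0.6448, 0.1692, 0.1986]
orientation: [-0.0, 0.708, 0.707, -0.0]
force: [0.7, 0.3, -1.4]
finger_gap: 0.558
gripper_force: 20.0
```

In the tool's units: 0.097 m / 0.4 = 0.2425, 0.096 m / 0.4 = 0.24.

```bash
python3 -m inch '[{"pos":[0,0,0.1125]},{"pos":[0,0,0.2]},{"pos":[0,0,0.23]},{"pos":[0,0,0.24]},{"pos":[0,0,0.2425]},{"pos":[0,0,0.2425]}]'; python3 -m inch '[{},{},{},{},{}]' 1.0
```

```text
clock: 7.95
tool_pos: [0.6461, 0.1695, 0.1036]
orientation: [0.001, 0.707, 0.707, 0.001]
force: [1.1, 0.2, 0.2]
finger_gap: 0.555
gripper_force: 20.0
clock: 8.45
tool_pos: [0.6449, 0.1696, 0.1019]
orientation: [0.0, 0.707, 0.707, 0.0]
force: [0.4, 0.5, -0.0]
finger_gap: 0.941
gripper_force: 0.0
```

In the tool's units: -0.1965 m / 0.4 = -0.4913, 0.1425 m / 0.4 = 0.3563.

```bash
python3 -m inch '[{"pos":[0,0,-0.125]},{"pos":[0,0,-0.2]},{"pos":[0.3563,-0.4913,-0.15]},{"pos":[0.3563,-0.4913,-0.15]},{"pos":[0.3563,-0.4913,-0.15]},{"pos":[0.3563,-0.4913,-0.15]},{"pos":[0.3563,-0.4913,-0.15]},{"pos":[0.3563,-0.4913,-0.15]}]'; python3 -m inch '[{},{}]'
```

```text
clock: 9.25
tool_pos: [0.4431, 0.3143, 0.1612]
orientation: [-0.001, 0.705, 0.709, -0.002]
force: [0.2, -0.3, 0.2]
finger_gap: 0.999
gripper_force: 0.0
clock: 9.45
tool_pos: [0.4495, 0.3118, 0.1621]
orientation: [0.0, 0.707, 0.707, 0.001]
force: [0.8, -0.2, -0.6]
finger_gap: 1.0
gripper_force: 0.0
```

In the tool's units: 0.073 m / 0.4 = 0.1825, 0.062 m / 0.4 = 0.155.

```bash
python3 -m inch '[{"pos":[0,0,0.0875]},{"pos":[0,0,0.155]},{"pos":[0,0,0.1825]},{"pos":[0,0,0.1825]}]'; python3 -m inch '[{},{},{},{},{},{}]' 0.0 20
```

```text
clock: 9.85
tool_pos: [0.4485, 0.3109, 0.0872]
orientation: [-0.001, 0.708, 0.706, -0.002]
force: [0.4, 1.1, 0.8]
finger_gap: 0.997
gripper_force: 0.0
clock: 10.45
tool_pos: [0.4484, 0.3121, 0.0891]
orientation: [0.0, 0.707, 0.707, 0.0]
force: [-0.0, 0.8, 2.4]
finger_gap: 0.55
gripper_force: 20.0
```

In the tool's units: -0.227 m / 0.4 = -0.5675, -0.11 m / 0.4 = -0.275.

```bash
python3 -m inch '[{"pos":[0,0,-0.125]},{"pos":[0,0,-0.25]},{"pos":[-0.5675,0.495,-0.275]},{"pos":[-0.5675,0.495,-0.275]},{"pos":[-0.5675,0.495,-0.275]},{"pos":[-0.5675,0.495,-0.275]},{"pos":[-0.5675,0.495,-0.275]},{"pos":[-0.5675,0.495,-0.275]}]'; python3 -m inch '[{},{},{}]'
```

```text
clock: 11.25
tool_pos: [0.6463, 0.0844, 0.1986]
orientation: [-0.0, 0.707, 0.707, -0.0]
force: [0.6, 1.0, -1.8]
finger_gap: 0.555
gripper_force: 20.0
clock: 11.55
tool_pos: [0.6444, 0.0869, 0.1982]
orientation: [-0.001, 0.707, 0.707, -0.0]
force: [0.6, 0.5, -0.3]
finger_gap: 0.555
gripper_force: 20.0
```

In the tool's units: 0.097 m / 0.4 = 0.2425, -0.001 m / 0.4 = -0.0025.

```bash
python3 -m inch '[{"pos":[-0.0025,0.0025,0.1125]},{"pos":[-0.0025,0.0025,0.2]},{"pos":[-0.0025,0.0025,0.23]},{"pos":[-0.0025,0.0025,0.24]},{"pos":[-0.0025,0.0025,0.2425]},{"pos":[-0.0025,0.0025,0.2425]}]'; python3 -m inch '[{},{},{},{},{}]' 1.0
```

```text
clock: 12.15
tool_pos: [0.6474, 0.0855, 0.1036]
orientation: [0.001, 0.707, 0.707, 0.001]
force: [0.3, -0.4, -0.5]
finger_gap: 0.554
gripper_force: 20.0
clock: 12.65
tool_pos: [0.6465, 0.085, 0.1019]
orientation: [0.0, 0.707, 0.707, 0.0]
force: [0.1, 0.2, -0.3]
finger_gap: 0.937
gripper_force: 0.0
```

Next is chestnut at (.442, .1987), a shift of (−.2045, +.1137).

In the tool's units: -0.2045 m / 0.4 = -0.5113, 0.114 m / 0.4 = 0.285.

```bash
python3 -m inch '[{"pos":[0,0,-0.125]},{"pos":[0,0,-0.2]},{"pos":[0.285,-0.5113,-0.15]},{"pos":[0.285,-0.5113,-0.15]},{"pos":[0.285,-0.5113,-0.15]},{"pos":[0.285,-0.5113,-0.15]},{"pos":[0.285,-0.5113,-0.15]},{"pos":[0.285,-0.5113,-0.15]}]'; python3 -m inch '[{},{},{}]'
```

```text
clock: 13.45
tool_pos: [0.437, 0.2006, 0.1611]
orientation: [-0.002, 0.706, 0.708, -0.002]
force: [0.2, -0.3, 0.4]
finger_gap: 0.999
gripper_force: 0.0
clock: 13.75
tool_pos: [0.4434, 0.1986, 0.1619]
orientation: [0.0, 0.708, 0.707, 0.0]
force: [0.1, -0.3, -0.6]
finger_gap: 1.002
gripper_force: 0.0
```

In the tool's units: 0.073 m / 0.4 = 0.1825, 0.062 m / 0.4 = 0.155.

```bash
python3 -m inch '[{"pos":[0,0,0.0875]},{"pos":[0,0,0.155]},{"pos":[0,0,0.1825]},{"pos":[0,0,0.1825]}]'; python3 -m inch '[{},{},{},{},{},{}]' 0.0 20
```

```text
clock: 14.15
tool_pos: [0.4416, 0.1984, 0.0873]
orientation: [-0.001, 0.707, 0.707, -0.001]
force: [-0.2, 0.4, -0.1]
finger_gap: 1.0
gripper_force: 0.0
clock: 14.75
tool_pos: [0.442, 0.1992, 0.089]
orientation: [0.0, 0.707, 0.707, 0.0]
force: [-1.6, 0.1, 3.2]
finger_gap: 0.557
gripper_force: 20.0
```

Mark_3 is at (.648, 0), a shift of (+.206, −.199).

In the tool's units: 0.206 m / 0.4 = 0.515, -0.199 m / 0.4 = -0.4975.

```bash
python3 -m inch '[{"pos":[0,0,-0.125]},{"pos":[0,0,-0.25]},{"pos":[-0.4975,0.515,-0.275]},{"pos":[-0.4975,0.515,-0.275]},{"pos":[-0.4975,0.515,-0.275]},{"pos":[-0.4975,0.515,-0.275]},{"pos":[-0.4975,0.515,-0.275]},{"pos":[-0.4975,0.515,-0.275]}]'; python3 -m inch '[{},{},{}]'
```

```text
clock: 15.55
tool_pos: [0.6497, -0.0025, 0.1986]
orientation: [0.0, 0.708, 0.707, 0.0]
force: [1.1, -0.0, -0.2]
finger_gap: 0.555
gripper_force: 20.0
clock: 15.85
tool_pos: [0.6468, 0.0011, 0.1982]
orientation: [-0.001, 0.707, 0.707, -0.0]
force: [0.0, -0.6, 0.7]
finger_gap: 0.556
gripper_force: 20.0
```

In the tool's units: 0.097 m / 0.4 = 0.2425, 0.096 m / 0.4 = 0.24.

```bash
python3 -m inch '[{"pos":[0,0,0.1125]},{"pos":[0,0,0.2]},{"pos":[0,0,0.23]},{"pos":[0,0,0.24]},{"pos":[0,0,0.2425]},{"pos":[0,0,0.2425]}]'; python3 -m inch '[{},{},{},{},{}]' 1.0; python3 -m inch '[{"pos":[0,0,-0.125]},{"pos":[0,0,-0.25]},{"pos":[0,-0.5,-0.375]},{"pos":[0,-0.5,-0.375]},{"pos":[0,-0.5,-0.375]},{"pos":[0,-0.5,-0.375]},{"pos":[0,-0.5,-0.375]},{"pos":[0,-0.5,-0.375]}]'
python3 - <<'E'
from h import *
f=grab_frame("top")
T=dict(black=(361,128),chest=(323,128),tan=(285,129),iv=(248,129))
for k,o in tops(f,T,r=18,lo=.03,hi=.05).items():print(k,o)
cv2.imwrite("pics/top2.png",f["image"])
E
```

```text
clock: 16.45
tool_pos: [0.6489, 0.0002, 0.1036]
orientation: [0.001, 0.707, 0.707, 0.001]
force: [0.3, -0.2, -0.3]
finger_gap: 0.554
gripper_force: 20.0
clock: 16.95
tool_pos: [0.648, 0.0, 0.1018]
orientation: [0.0, 0.707, 0.707, 0.0]
force: [-0.6, 0.9, -0.2]
finger_gap: 0.933
gripper_force: 0.0
clock: 17.75
tool_pos: [0.4473, 0.0001, 0.2527]
orientation: [0.001, 0.707, 0.707, 0.001]
force: [1.2, -0.1, -0.5]
finger_gap: 0.999
gripper_force: 0.0
black (array([ 0.6514, -0.0862]), array([ 0.6519, -0.0859]), 52.0, np.float64(0.0406), 415)
chest (array([6.502e-01, 4.000e-04]), array([6.507e-01, 2.000e-04]), 52.1, np.float64(0.0407), 417)
tan (array([0.649 , 0.0854]), array([0.6495, 0.0854]), 52.7, np.float64(0.0409), 418)
iv (array([0.6476, 0.1689]), array([0.6478, 0.1691]), 51.9, np.float64(0.0408), 415)
```

View pics/top2.png

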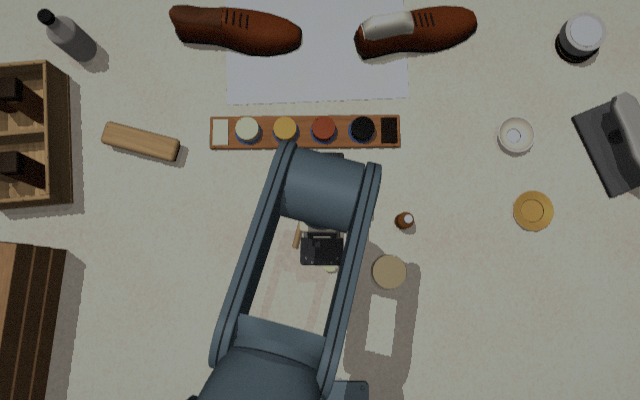

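The picture shows ivory (248,129), tan (285,129), chestnut (323,128) and black (361,129) in order from the pale chip. All are within about 3 mm of their marks, with tops level at 41 mm. The bottle at (404,220) hasn't moved and the gripper is empty and clear, so I'm handing in.

```bash
python3 -m inch '[{},{},{},{}]'; python3 -c "
from workcell import job
print(job.close_job())"
```

```text
clock: 18.2
tool_pos: [0.4484, 0.0001, 0.2512]
orientation: [-0.0, 0.707, 0.707, -0.0]
force: [-0.7, 0.7, -0.4]
finger_gap: 0.999
gripper_force: 0.0
the job is handed in; nothing more can be done
None
```

The job is handed in at 18.2 s: ivory, tan, chestnut and black stand in order from the pale chip, each measured within about 3 mm of its mark, the dye bottle is where it was, and the gripper is empty; the hand-in call returned no verdict.

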